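# Burnish the long seam of a stage-set panel

### The arm

A 7-joint arm with a two-finger parallel gripper is mounted at the origin on the work surface. World frame = base frame: x ahead of the robot, y to its left, z up, the work surface at z = 0. Lengths are in m, angles in rad, forces in N, time in s.
With the tool pointing down it reaches from about 0.425 to 0.825 m from the base axis. Payload 3.6 kg.
Tool frame: the origin (TCP) lies where the fingers leave the gripper's body, on its centre line; the fingertips stand 73 mm ahead of it and the grasp point (between the pads) lies 54 mm ahead of it; z points along the fingers, y is the line along which they close (so a half turn about z gives the same grasp; the last joint's range is limited). The gripper opens to 85 mm and grips with 20 to 120 N. Pads are 22 mm wide; open, the fingers measure 114 mm over their backs; the gripper's body (76 mm by 85 mm) begins 54 mm behind the grasp point. The pads swing forward as they close: fully open they stand 13 mm farther back than shut.
Start: joints at [-1.206, 0.615, -0.013, 1.423, 0.008, 1.103, -0.04], TCP at [0.248, 0.601, 0.304] pointing down, gripper open.
Joint ranges: [-3.12, 3.12], [-0.3, 2.06], [-1.34, 1.32], [0.26, 2.42], [-1.36, 4.5], [0.01, 1.98], [-2.84, 2.84]. Speed limits (rad/s): [2.79, 2.79, 3.14, 3.14, 3.14, 3.14, 3.14].

### API

Orientations are given as a unit quaternion [x, y, z, w].
In Python, from station import arm, snapshot, camera_info, ticket gives the robot as it stands. Calls block until the motion is done:
- arm.movep(position, orientation): joint-space move of the TCP to a pose.
- arm.line_to(position, velocity=0.15, ori=None): straight line of the TCP; ori=None keeps the orientation; velocity is the mean speed in m/s.
- arm.move_j(angles): joint-space move.
- arm.move_gripper(opening, effort=None): opening from 0.0 (shut) to 1.0 (fully open); effort is the grip in N (None keeps the last); returns when the fingers have stopped.
- arm.pause(seconds).
- arm.ik(position, orientation): joint angles nearest the present ones, or None.
- snapshot(name): name is "side" or "top" or "wrist"; returns the picture (400x640x3 uint8, blue, green, red); there is no depth.
- camera_info(name): a dict with "fx", "fy", "cx", "cy" (pixels), "dist_coeffs" ([k1, k2, p1, p2, k3] as OpenCV has them; the pictures are not rectified), "R" (3x3) and "t" (3): a world point X has camera coordinates R X + t; the wrist camera has in their place "T_tool_cam" (4x4, takes a point from camera to tool coordinates, whose origin is the TCP and whose axes are the flange's). Camera axes: x right, y down, z forward; pixel columns grow to the right and rows downward; lengths in m; the calibration is good to about 2 mm. A picture is of the moment at which its call begins: read the wrist's pose just before it. camera_info takes no time and is no camera call.
A pose or a line that the arm cannot do raises arm.MotionError and nothing moves.
- ticket.finish_job(): hands the job in; it is judged then, once.
Readings, each from a call of its own:
- arm.read_time(): time.
- arm.read_joint_positions(): joint angles.
- arm.read_dq(): joint speeds.
- arm.read_effort(): joint torques, N m.
- arm.read_tool_pos(): TCP position.
- arm.read_eef_rot(): TCP orientation.
- arm.read_ft_force(): force on the tool from outside, world axes, zero at the start.
- arm.read_wrist_torque(): the same for the moment, N m.
- arm.read_opening(): opening from 0.0 (shut) to 1.0 (fully open).
- arm.read_finger_force(): force on a finger pad.
Only numpy, scipy, OpenCV 4.12 (cv2) and the standard library are available. Lean on these libraries where they do the work, as an engineer would, in place of code of your own. Each camera call takes 0.05 s, during which the arm holds its last target. There are 200 camera calls.

### The job

Take the collared stylus out of its wooden block and rub down the long seam of the maroon panel: with the sprung tip lightly pressed in, guide it slowly (about 3 cm a second) along the whole seam, from the end at the steel-cornered batten to the end at the plain batten, without straying off the seam while pressing. Then lower the stylus gently back into the block it came from, standing upright on its collar, and let go.

Things in the scene. Friction and masses are not known exactly. Their poses are not given: they have to be found in the camera images.
- stylus: The seam stylus, 115 g: round pale wooden handle 20 mm across, 70 mm long; under it an aluminium collar 36 mm across, 6 mm thick; a steel shank 13 mm across, 40 mm long; a sprung tip 8 mm across, 25 mm out. Origin: centre of the handle; z up along it. Collar's underside 41 mm, tip's end (unpressed) 106 mm below it. Not the stubby awl with a dark ball grip.
- tip (a point): The rounded end of the stylus's sprung tip, on the stylus's axis; 106 mm below the handle's centre when not pressed, up to 12 mm less when pressed. Axes as the stylus's.
- plunger (a joint): How far the sprung tip is pushed into the stylus: 0 m out, 0.012 m fully in. The spring is soft: 0.6 N to start, 2.4 N fully in (150 N/m); beyond that it is rigid. It counts as pressed from about 1 mm; 4 to 6 mm is a good working value.
- seam (a point): Middle of the long seam, on top of the maroon panel (fixed, 200 by 220 mm, 12 mm thick, lying flat). The seam is a straight pale line 3 mm wide, 160 mm long, between two battens, all flush. y runs along it from the start (-80 mm, batten with steel corner plates) to the far end (+80 mm, plain batten); z up; x across. The short seam (70 mm long, 75 mm farther in x) is not the one.
- rack_hole0 (a point): Centre of the mouth of the stylus's hole in the top of its wooden block (fixed, 64 by 64 mm, 80 mm high). Hole round, 22 mm across, upright, right through; the collar rests on the top, so the seated stylus has its handle's centre 41 mm above this point. z is up. A like block, left or right, holds the awl.
There are look-alikes about, which are no part of the job. Leave any blue or purple look-alike of the stylus alone.

How it is judged:
By the outcome, as a careful person would: the job done as asked, in the order asked, and still so for the second after the job is handed in, with the robot touching nothing.
It also fails if it takes over 64 s, if anything falls off the work surface, if the arm or the gripper's body presses on something with over 40 N, if the wrist force passes 120 N, or if a joint passes its speed limit or range.

## Working session

There is one attempt and no reset: what is moved stays moved. The work goes in short steps, each a Python script; the robot and the scene stay as the last script left them, time stands still between calls to the robot, and variables do not carry over. Pictures are saved under pics/ and viewed, at most 10 in all, crops included, and the job is handed in when it is done.

```bash
mkdir -p pics; python3 - <<'E'
from station import arm,snapshot,camera_info
import cv2
for n in("top","side"):
    cv2.imwrite(f"pics/{n}0.png",snapshot(n)); print(n,camera_info(n))
print(camera_info("wrist")); print(arm.read_time(),arm.read_eef_rot(),arm.read_tool_pos())
E
```

```text
top {'fx': 384.1674014464296, 'fy': 384.1674014464296, 'cx': 314.0462520397524, 'cy': 203.33616380886951, 'dist_coeffs': array([-0.0085083,  0.       ,  0.       ,  0.       ,  0.       ]), 'R': array([[ 0.01646413, -0.99983283, -0.00795264],
       [-0.98273435, -0.01471557, -0.18443604],
       [ 0.18428818,  0.01085192, -0.98281234]]), 't': array([-0.02882769,  0.53880359,  1.03519299])}
side {'fx': 403.9927305201134, 'fy': 403.9927305201134, 'cx': 322.7287118888257, 'cy': 195.3063161719598, 'dist_coeffs': array([-0.01678576,  0.        ,  0.        ,  0.        ,  0.        ]), 'R': array([[ 0.9993341 , -0.03514754,  0.00979822],
       [-0.02018059, -0.75613339, -0.65410629],
       [ 0.03039899,  0.65347298, -0.75633918]]), 't': array([-0.49512417,  0.07152765,  1.15553314])}
{'fx': 310.3368174967784, 'fy': 310.3368174967784, 'cx': 319.2440067806988, 'cy': 199.4703114089809, 'dist_coeffs': array([0.00547802, 0.        , 0.        , 0.        , 0.        ]), 'T_tool_cam': array([[-1.27044090e-03, -9.64484347e-01, -2.64136953e-01,
         6.78928117e-02],
       [ 9.99998940e-01, -1.41313534e-03,  3.50224986e-04,
         2.08067896e-04],
       [-7.11047780e-04, -2.64136228e-01,  9.64485120e-01,
        -6.88397002e-02],
       [ 0.00000000e+00,  0.00000000e+00,  0.00000000e+00,
         1.00000000e+00]])}
0.1 [ 1.94640823e-01  9.80873856e-01 -1.17376219e-03 -2.24595941e-04] [0.2479881  0.60025452 0.30282279]
```

View pics/top0.png

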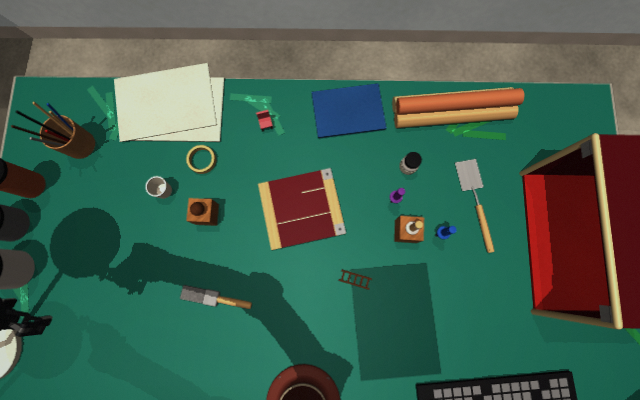

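View pics/side0.png

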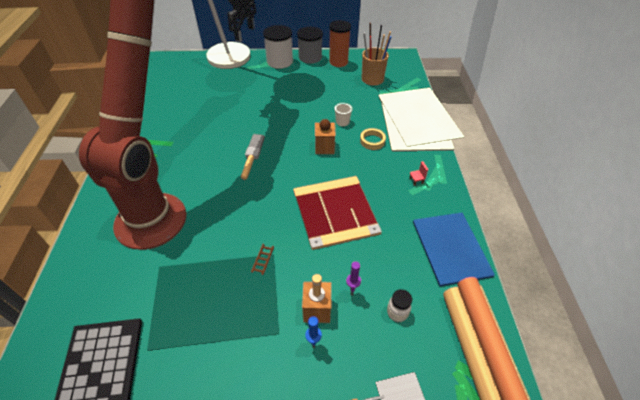

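The top view shows the stylus in its block at about (412,228), with the blue look-alike at (446,231), the purple one at (397,195) and the awl at (200,210). The long seam runs from (333,213) at the steel-cornered batten to (278,223). Next I'll localise these and look from near with the wrist camera.

```bash
cat > h.py <<'E'
from station import arm,snapshot,camera_info,ticket
import numpy as np, cv2
from scipy.spatial.transform import Rotation as Rn
def cam(n,pose=None):
    c=camera_info(n); K=np.array([[c['fx'],0,c['cx']],[0,c['fy'],c['cy']],[0,0,1]])
    if n=='wrist':
        p,q=pose; T=np.eye(4); T[:3,:3]=Rn.from_quat(q).as_matrix(); T[:3,3]=p
        W=np.linalg.inv(T@c['T_tool_cam']); return K,c['dist_coeffs'],W[:3,:3],W[:3,3]
    return K,c['dist_coeffs'],np.array(c['R']),np.array(c['t'])
def onplane(cm,uv,z):
    K,d,R,t=cm
    xy=cv2.undistortPoints(np.array([[uv]],float),K,d)[0,0]
    C=-R.T@t; v=R.T@np.r_[xy,1]; return C+v*(z-C[2])/v[2]
def proj(cm,X):
    K,d,R,t=cm
    return cv2.projectPoints(np.array([X],float),cv2.Rodrigues(R)[0],t,K,d)[0][0,0]
def down(yaw): # tool z down; tool x axis at angle yaw in the world
    return (Rn.from_euler('z',yaw)*Rn.from_euler('x',np.pi)).as_quat()
def yawnow():
    m=Rn.from_quat(arm.read_eef_rot()).as_matrix(); return np.arctan2(m[1,0],m[0,0])
def look(name):
    pose=(arm.read_tool_pos(),arm.read_eef_rot()); im=snapshot('wrist')
    cv2.imwrite(f'pics/{name}.png',im); np.savez(f'pics/{name}.npz',p=pose[0],q=pose[1]); return im,cam('wrist',pose)
def load(name):
    d=np.load(f'pics/{name}.npz'); return cam('wrist',(d['p'],d['q']))
E
python3 - <<'E'
from h import *
c=cam('top'); s=cam('side')
for nm,uv,z in[('start',(333,213),.012),('end',(278,223),.012),('collar',(413,229),.086),('handletop',(418,224),.156),('blue',(440,232),.0),('purple',(395,199),.0)]:print(nm,onplane(c,uv,z).round(4))
for nm,uv,z in[('start',(332,234),.012),('end',(320,192),.012),('collar',(317,295),.086),('htop',(317,279),.156),('blue',(314,345),0),('bluetop',(313,320),.12),('purp',(353,292),0)]:print('side',nm,onplane(s,uv,z).round(4))
print(yawnow())
E
```

```text
start [ 0.5185 -0.0756  0.012 ]
end [0.4867 0.0836 0.012 ]
collar [ 0.4662 -0.2882  0.086 ]
handletop [ 0.4704 -0.2838  0.156 ]
blue [ 0.4692 -0.3879  0.    ]
purple [ 0.5652 -0.2592  0.    ]
side start [ 0.5185 -0.071   0.012 ]
side end [0.4901 0.0843 0.012 ]
side collar [ 0.4714 -0.2912  0.086 ]
side htop [ 0.4715 -0.2895  0.156 ]
side blue [ 0.4623 -0.3726  0.    ]
side bluetop [ 0.4612 -0.3651  0.12  ]
side purp [ 0.5631 -0.2419  0.    ]
2.749809877165836
```

```bash
python3 - <<'E'
from h import *
arm.movep([.50,0.0,.22],down(.785)); im,c=look('seam1')
arm.movep([.469,-.288,.30],down(.785)); arm.move_gripper(.6); im,c2=look('sty1')
print(arm.read_time(),proj(c,[.5185,-.075,.012]),proj(c,[.487,.084,.012]),proj(c2,[.469,-.288,.156]))
E
python3 -c "
import cv2,numpy as np
a=[cv2.imread(f'pics/{n}.png') for n in('seam1','sty1')]
cv2.imwrite('pics/both.png',cv2.resize(np.vstack(a),(480,600)))"
```

```text
4.125 [390.87800897 232.2074761 ] [243.35311881 135.51149786] [321.10472218 211.41168471]
```

View pics/seam1.png

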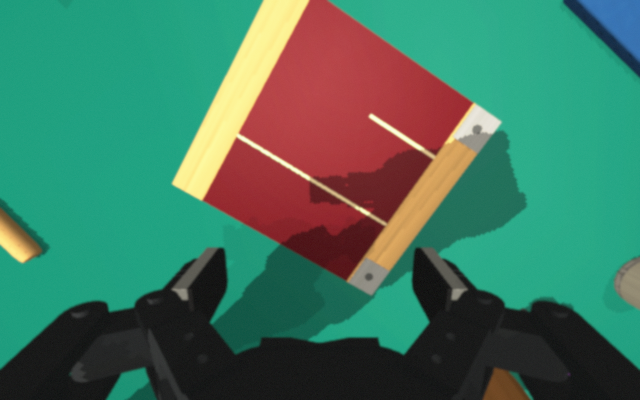

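View pics/sty1.png

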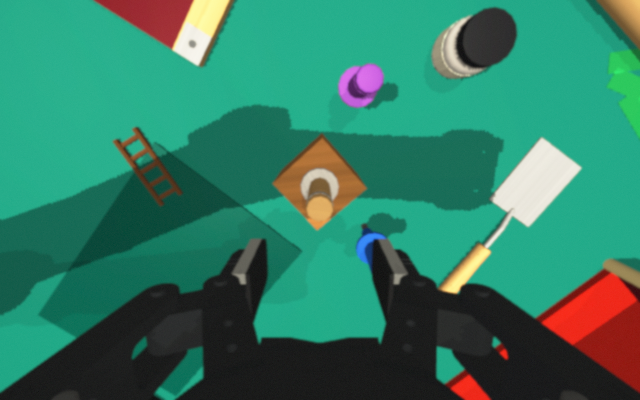

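```bash
python3 - <<'E'
from h import *
c=load('sty1'); s=cam('side')
print('top',onplane(c,(320,208),.156),'collar',onplane(c,(320,187),.086))
for h in(.08,.1,.12,.14):
    print(h,onplane(c,(367,243),h)[:2],onplane(s,(313,319),h)[:2],'purp',onplane(c,(369,76),h)[:2],onplane(s,(354,264),h)[:2])
c=load('seam1'); im=cv2.imread('pics/seam1.png').astype(float)
a=np.array([237,135.]);b=np.array([387,224.]);d=(b-a)/np.linalg.norm(b-a);n=np.array([-d[1],d[0]])
P=[]
for t in np.arange(8,np.linalg.norm(b-a)-8,2):
    o=np.arange(-6,6.1,.25); q=a+d*t+o[:,None]*n
    v=cv2.remap(im.sum(2).astype(np.float32)-im[:,:,2].astype(np.float32),q[:,:1].astype(np.float32),q[:,1:].astype(np.float32),1)[:,0]
    w=np.clip(v-np.median(v)-.4*(v.max()-np.median(v)),0,None); P.append(onplane(c,a+d*t+n*(w@o/w.sum()),.012))
P=np.array(P); 
m=P.mean(0); u=np.linalg.svd(P-m)[2][0]; u*=np.sign(u[1]); print('line',m,u,'res',np.std((P-m)@np.array([-u[1],u[0],0])))
for e in(a,b):
    X=onplane(c,e,.012); print('end',e,X,(X-m)@u)
E
```

```text
top [ 0.47025092 -0.28562751  0.156     ] collar [ 0.46970907 -0.28624943  0.086     ]
0.08 [ 0.46128635 -0.36133239] [ 0.46120512 -0.34522046] purp [ 0.56877328 -0.24743505] [ 0.56291692 -0.20912445]
0.1 [ 0.46507506 -0.3529057 ] [ 0.46120289 -0.35404737] purp [ 0.56511679 -0.24689758] [ 0.56050906 -0.22117023]
0.12 [ 0.46886377 -0.34447901] [ 0.46120066 -0.36287427] purp [ 0.56146031 -0.24636011] [ 0.5581012 -0.233216 ]
0.14 [ 0.47265248 -0.33605232] [ 0.46119844 -0.37170117] purp [ 0.55780382 -0.24582264] [ 0.55569333 -0.24526178]
line [0.50150653 0.01323038 0.012     ] [-0.23221925  0.97266347 -0.        ] res 9.294869990376684e-05
end [237. 135.] [0.48339207 0.08821213 0.012     ] 0.07713853550708788
end [387. 224.] [ 0.52139669 -0.06620366  0.012     ] -0.08188146733521237
```

```bash
python3 - <<'E'
from h import *
arm.line_to([.470,-.286,.179],.12)
arm.move_gripper(0.0,60); print(arm.read_opening()*85,arm.read_finger_force(),arm.read_tool_pos())
f0=arm.read_ft_force(); arm.line_to([.470,-.286,.19],.05); print(f0,arm.read_ft_force(),arm.read_opening()*85)
arm.line_to([.470,-.286,.30],.15); arm.pause(.2); print(arm.read_ft_force(),arm.read_wrist_torque())
# to above seam start
m=np.array([.5024,.0110]);u=np.array([-.2322,.9727]); s=m-.08*u
arm.movep([*s,.30],down(.785)); 
h=.012+.008+.106+.179-.121  # tip 8 mm above the panel
arm.line_to([*s,h],.1); look('tip1'); print(h,arm.read_tool_pos(),arm.read_ft_force(),arm.read_time(),proj(load('tip1'),[*s,.012]))
E
```

```text
18.56381456258425 58.416271805763245 [ 0.47038316 -0.28628289  0.17972378]
[ 0.38717264 -0.44742591  3.37252968] [-0.41088901  0.00938902 -1.37797419] 18.718686833470567
[ 0.61553177  0.57674457 -0.29663742] [-0.0344447  -0.01216758  0.05685341]
0.184 [ 0.52138183 -0.06691552  0.18463673] [-0.47035131 -0.42970463 -1.99164241] 9.3833 [320.01710899 200.57950192]
```

View pics/tip1.png

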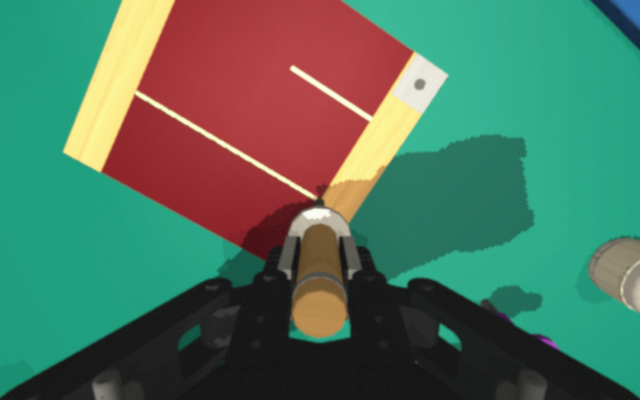

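The tip sits just above the seam's start at about (320,202), mostly hidden by the collar, and the batten edge is close by. I'll enlarge it and refit the seam in this view.

```bash
python3 - <<'E'
from h import *
c=load('tip1'); im=cv2.imread('pics/tip1.png')
p=np.load('pics/tip1.npz')['p']
for z,n in((.020,'tip'),(.090,'collar top'),(.16,'handle top')): print(n,proj(c,[p[0],p[1],z]))
cr=cv2.resize(im[170:320,260:380],None,fx=4.8,fy=4,interpolation=cv2.INTER_CUBIC)
cr=cv2.resize(im[175:245,270:370],None,fx=8,fy=8,interpolation=cv2.INTER_CUBIC)
cv2.imwrite('pics/crop1.png',cr)
f=im.astype(float);a=np.array([137,93.]);b=np.array([316,199.]);d=(b-a)/np.linalg.norm(b-a);n=np.array([-d[1],d[0]])
P=[]
for t in np.arange(8,np.linalg.norm(b-a)-12,2):
    o=np.arange(-6,6.1,.25); q=a+d*t+o[:,None]*n
    v=cv2.remap((f[:,:,0]+f[:,:,1]).astype(np.float32),q[:,:1].astype(np.float32),q[:,1:].astype(np.float32),1)[:,0]
    w=np.clip(v-np.median(v)-.4*(v.max()-np.median(v)),0,None); P.append(onplane(c,a+d*t+n*(w@o/w.sum()),.012))
P=np.array(P); m=P.mean(0); u=np.linalg.svd(P-m)[2][0]; u*=np.sign(u[1]); nn=np.array([-u[1],u[0],0]);print('line',m,u,np.std((P-m)@nn))
M=np.array([.5024,.0110,.012]); print('old mid offset across',(M-m)@nn)
for e in(a,b): X=onplane(c,e,.012); print(X,(X-M)@u)
E
```

```text
tip [320.55333418 203.11873808]
collar top [321.02923551 237.26257072]
handle top [322.10268703 314.23417275]
line [0.50115102 0.01553053 0.012     ] [-2.32596554e-01  9.72573310e-01  3.58874365e-17] 8.653273860781729e-05
old mid offset across -0.000160937125687057
[0.48406603 0.08660938 0.012     ] 0.07780008532751251
[ 0.51962493 -0.06358763  0.012     ] -0.07654840063926693
```

View pics/crop1.png

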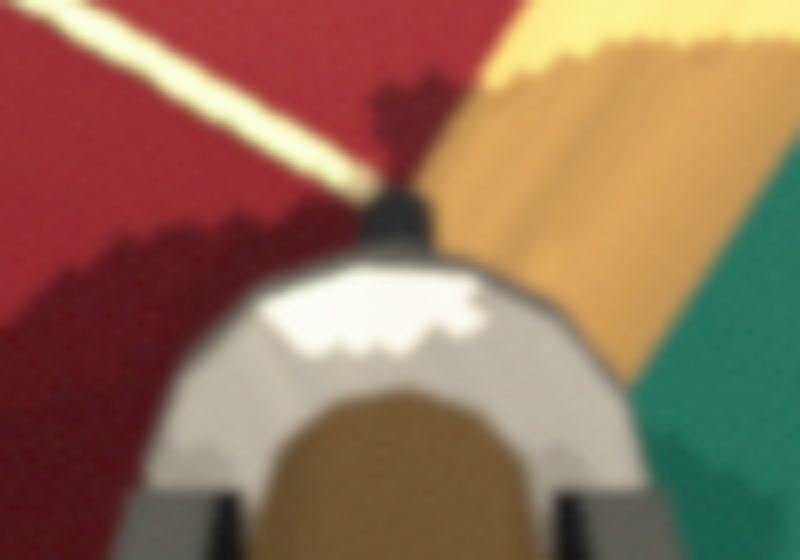

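```bash
python3 - <<'E'
from h import *
c=load('tip1'); d=np.load('pics/tip1.npz'); p,q=d['p'],d['q']; R=Rn.from_quat(q).as_matrix(); print(R[:,2])
th=np.linspace(0,2*np.pi,200)
def ring(z,r):
    L=(p[2]-z)/-R[2,2]; o=p+R[:,2]*L
    return np.array([proj(c,o+r*(np.cos(t)*R[:,0]+np.sin(t)*R[:,1])) for t in th])
zt=.012+.008+p[2]-.184
tip=np.vstack([ring(zt+4e-3-4e-3*np.cos(a),4e-3*np.sin(a)) for a in np.linspace(.01,1.57,12)])
print('tip dome top row',tip[:,1].min(),'cx',(tip[:,0].min()+tip[:,0].max())/2,'meas 197.9,319.6')
for z,r,n in((.085,.018,'collar bottom; meas row 206.9'),(.091,.018,'collar top'),(.161,.010,'handle top')):
    g=ring(z,r); print(n,g.min(0),g.max(0))
cr=cv2.imread('pics/tip1.png')[255:345,270:370]
g=cv2.cvtColor(cr,cv2.COLOR_BGR2HSV); m=((g[...,0]>8)&(g[...,0]<22)&(g[...,1]>100)&(g[...,2]>150)).astype(np.uint8)
n,l,s,ce=cv2.connectedComponentsWithStats(m); i=1+s[1:,4].argmax(); print('handle top disc',s[i]+[270,255,0,0,0],ce[i]+[270,255])
E
```

```text
[ 1.40276491e-03 -1.88530520e-04 -9.99998998e-01]
tip dome top row 199.38261281676958 cx 320.81059408846227 meas 197.9,319.6
collar bottom; meas row 206.9 [290.1592358  204.05691892] [352.20491294 262.08595267]
collar top [289.1787061  207.12371548] [353.28567902 266.86648315]
handle top [293.13831826 290.19040099] [351.28320711 340.56097741]
handle top disc [ 293  291   53   46 1866] [319.14576635 313.50375134]
```

```bash
cat >> h.py <<'E'
m0=np.array([.5024,.0110]);u0=np.array([-.2325,.9726]);n0=np.array([u0[1],-u0[0]])
def seam(t): return m0+(t-.0014)*u0-.0005*n0-np.array([.0004,0])
E
python3 - <<'E'
from h import *
s=seam(-.0805); arm.line_to([*s,.1775],.04); arm.pause(.3); im,c=look('tip2'); p=arm.read_tool_pos()
F=np.mean([arm.read_ft_force() for _ in range(30)],0); print(p,F,arm.read_time())
f=im.astype(float)
P=[]
A=proj(c,[*(m0+.07*u0),.012]);B=proj(c,[*(m0-.065*u0),.012]);d=(B-A)/np.linalg.norm(B-A);n=np.array([-d[1],d[0]])
for t in np.arange(0,np.linalg.norm(B-A),2):
    o=np.arange(-6,6.1,.25); q=A+d*t+o[:,None]*n
    v=cv2.remap((f[:,:,0]+f[:,:,1]).astype(np.float32),q[:,:1].astype(np.float32),q[:,1:].astype(np.float32),1)[:,0]
    w=np.clip(v-np.median(v)-.4*(v.max()-np.median(v)),0,None); P.append(A+d*t+n*(w@o/w.sum()))
l=cv2.fitLine(np.array(P,np.float32),cv2.DIST_L2,0,.01,.01).ravel(); print('seam px',l)
k=8; x0,y0=270,165
cr=cv2.resize(im[y0:y0+70,x0:x0+100],None,fx=k,fy=k,interpolation=cv2.INTER_CUBIC)
e=l[2:]; 
g=lambda x:(int((x[0]-x0+.5)*k),int((x[1]-y0+.5)*k))
cv2.line(cr,g(e-l[:2]*200),g(e+l[:2]*200),(255,0,0),1)
for X,col in(([*(m0-.08*u0),.012],(0,255,0)),([p[0],p[1],.0135],(0,255,255))): cv2.circle(cr,g(proj(c,X)),4,col,-1); print(proj(c,X))
cv2.imwrite('pics/crop2.png',cr)
E
```

```text
[ 0.52061461 -0.06874321  0.17756075] [-0.72660992  0.23252892 -1.4949785 ] 10.05
seam px [  0.8614008    0.50792587 221.5465     143.14383   ]
[319.33113968 200.63404786]
[320.73590446 203.17235696]
```

View pics/crop2.png

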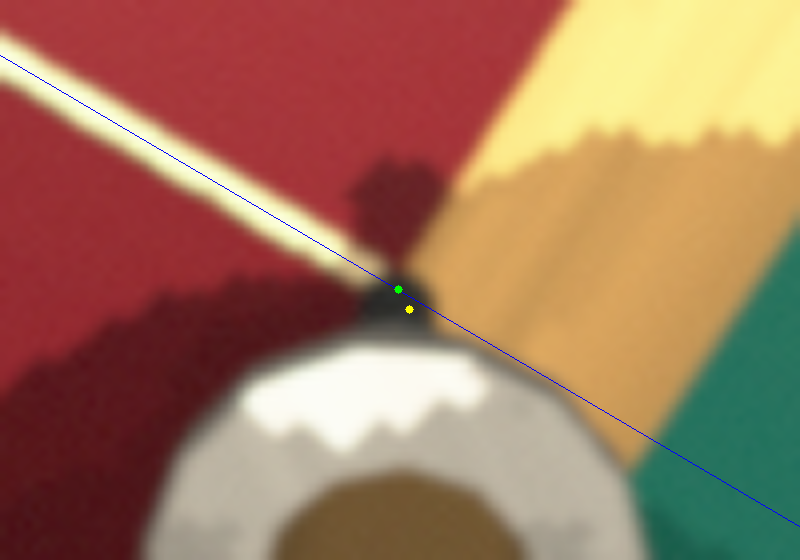

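The tip now sits on the fitted seam line at its start, at crop (397,290). I'll press in, rub along the seam and lift.

```bash
python3 - <<'E'
from h import *
fz=lambda n=30: np.mean([arm.read_ft_force() for _ in range(n)],0).round(2)
s=seam(-.0805); e=seam(.081)
arm.line_to([*s,.1715],.015); arm.pause(.4); F=fz(); print('pressed',arm.read_tool_pos(),F)
assert F[2]+1.49>.3 and F[2]<3
t=arm.read_time(); arm.line_to([*e,.1715],.03); print('dt',arm.read_time()-t,arm.read_tool_pos(),e,fz()); look('end')
arm.pause(.2); arm.line_to([*e,.20],.04); arm.pause(.2); print(fz(),arm.read_opening()*85,arm.read_time())
im=cv2.imread('pics/end.png'); cv2.imwrite('pics/crop3.png',cv2.resize(im[165:235,270:370],None,fx=8,fy=8,interpolation=cv2.INTER_CUBIC))
E
```

```text
pressed [ 0.52069324 -0.06878856  0.17157366] [ 0.62 -0.42  0.78]
dt 5.5333000000000006 [0.48300272 0.08829349 0.17149298] [0.4830067  0.08830271] [-0.4  -1.07  0.42]
[-0.02  0.16 -1.11] 18.435837015861885 17.8417
```

View pics/crop3.png

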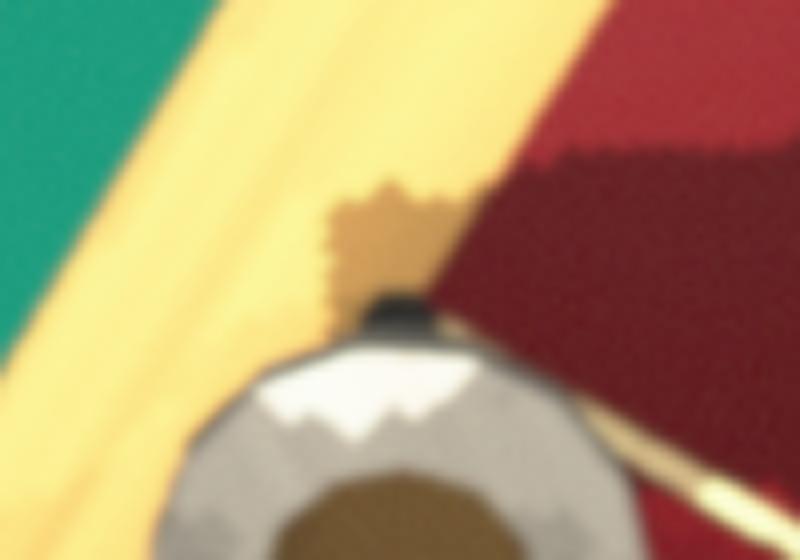

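```bash
python3 - <<'E'
from h import *
for nm,zt,x0,y0,ts in(('tip2',.0132,270,165,(.07,-.065)),('end',.012,270,165,(.01,-.075))):
    c=load(nm); im=cv2.imread(f'pics/{nm}.png'); f=im.astype(float); d_=np.load(f'pics/{nm}.npz'); p=d_['p']
    A=proj(c,[*(m0+ts[0]*u0),.012]);B=proj(c,[*(m0+ts[1]*u0),.012]);d=(B-A)/np.linalg.norm(B-A);n=np.array([-d[1],d[0]]);P=[]
    for t in np.arange(0,np.linalg.norm(B-A),2):
        o=np.arange(-6,6.1,.25); q=A+d*t+o[:,None]*n
        v=cv2.remap((f[:,:,0]+f[:,:,1]).astype(np.float32),q[:,:1].astype(np.float32),q[:,1:].astype(np.float32),1)[:,0]
        w=np.clip(v-np.median(v)-.4*(v.max()-np.median(v)),0,None); P.append(A+d*t+n*(w@o/w.sum()))
    P=np.array(P); W=np.array([onplane(c,x,.012) for x in P]); l=np.polyfit(W[:,1],W[:,0],1)
    print(nm,'line x at y=p:',np.polyval(l,p[1]),'p',p,'slope',l[0],'res',np.std(W[:,0]-np.polyval(l,W[:,1])))
    th=np.linspace(0,6.28,100)
    D=np.array([proj(c,[p[0]+4e-3*np.sin(a)*np.cos(t),p[1]+4e-3*np.sin(a)*np.sin(t),zt+4e-3*(1-np.cos(a))]) for a in np.linspace(0,1.57,10) for t in th])
    print(' pred apex',(D[0]+.5-[x0,y0])*8,'pred dome top row',(D[:,1].min()+.5-y0)*8,'cx',(D[:,0].mean()+.5-x0)*8)
    g=im.sum(2)[y0+25:y0+42,317:323].mean(1); print(' col profile rows',y0+25,g.astype(int))
E
```

```text
tip2 line x at y=p: 0.5213435827486853 p [ 0.52063617 -0.06874659  0.17756727] slope -0.23911066647580137 res 8.289288454233214e-05
 pred apex [410.05526688 308.41327321] pred dome top row 278.453145321776 cx 410.28326777492475
 col profile rows 190 [173 175 174 182 188 206 238 285 301 259 193 151 140 138 160 210 265]
end line x at y=p: 0.4834900610762381 p [0.48300272 0.08829349 0.17149298] slope -0.24002973564946478 res 5.204984239507112e-05
 pred apex [410.54986889 322.2048526 ] pred dome top row 291.8566211459329 cx 410.78249428526624
 col profile rows 190 [475 455 453 450 447 445 443 441 437 430 389 296 196 148 153 199 253]
```

The end view shows the tip at the plain batten's edge, at crop (399,320), about 1 mm from the seam's centreline. The rub is complete, so I'll take the stylus back to its block.

```bash
python3 - <<'E'
from h import *
fz=lambda n=30: np.mean([arm.read_ft_force() for _ in range(n)],0)
p=arm.read_tool_pos(); arm.line_to([p[0],p[1],.31],.15)
x,y=.470,-.286
arm.movep([x,y,.31],down(.785)); arm.line_to([x,y,.205],.1); arm.line_to([x,y,.183],.04); arm.pause(.4)
f0=fz(); print(f0.round(2),arm.read_tool_pos())
z=.183
while z>.1775:
    z-=.0007; arm.line_to([x,y,z],.01); arm.pause(.15); f=fz(15)
    print(round(z,4),(f-f0).round(2))
    if f[2]-f0[2]>2.5: break
    if np.linalg.norm((f-f0)[:2])>6: print('side');break
look('seat'); print(arm.read_tool_pos(),arm.read_time())
E
```

```text
[-0.45 -0.14 -0.64] [ 0.47005313 -0.28601737  0.1831277 ]
0.1823 [0.5  0.88 1.42]
0.1816 [ 0.36 -0.33 -1.26]
0.1809 [ 0.83 -0.09 -0.63]
0.1802 [ 0.39 -0.34 -1.16]
0.1795 [-0.1   0.34  2.75]
[ 0.47010069 -0.28608577  0.17972698] 24.475
```

View pics/seat.png

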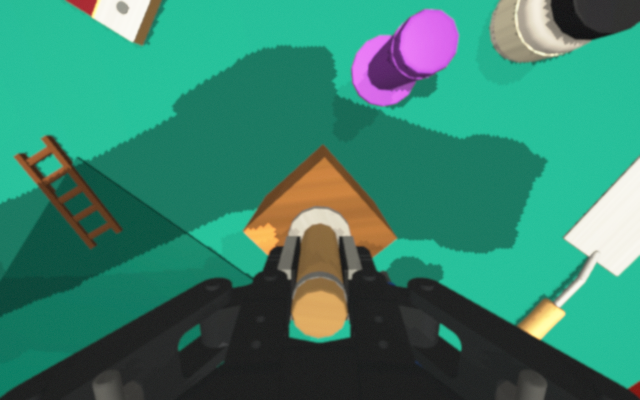

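The stylus is back in its block, with contact at the same height as when I grasped it. I'll release and retreat.

```bash
python3 - <<'E'
from h import *
arm.move_gripper(.6); arm.pause(.3); arm.line_to([.470,-.286,.30],.08); arm.pause(.3); look('final'); print(arm.read_time(),arm.read_ft_force())
E
```

```text
27.2 [ 0.09115064  0.0187232  -0.02244856]
```

View pics/final.png

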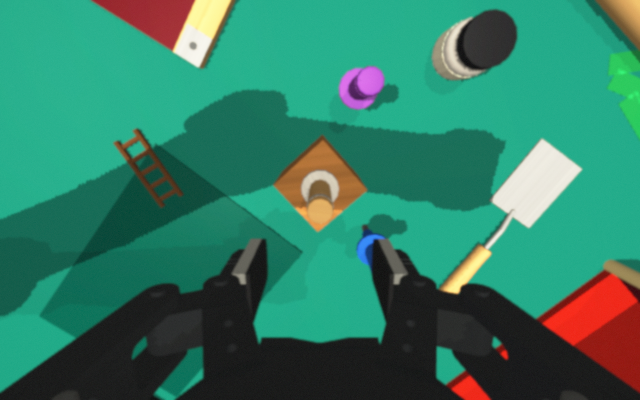

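The stylus stands upright on its collar in the block, at (320,187)–(320,209), as it did before the grasp. The blue and purple look-alikes have not moved.

```bash
python3 -c "
from station import ticket; print(ticket.finish_job())"
```

```text
the job is handed in; nothing more can be done
None
```

I rubbed the long seam once, from the steel-cornered batten to the plain one, at about 3 cm/s with the tip pressed in roughly 5 mm and about 1 mm off the centreline by my measurement. The stylus is back upright on its collar in its block, and I handed the job in at about 27 s; no verdict came back.

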